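# Load the burner head into the tilted sprung holder of a glass lathe

## Task

Put the slim flanged burner head into the tilted holder: press its foot flange down on the sprung bed, slide it sideways under the slotted plate until the barrel is fully home at the end of the slot, and let go so that the spring clamps the flange behind the plate. Be gentle: do not ram it against the holder. Leave the plain sleeve, the stout burner head and the paddle where they are.

Things in the scene. Friction and masses are not known exactly. Their poses are not given: they have to be found in the camera images.
- burner_mid (a point): Centre (half-way up) of the slim burner head: round steel barrel, 32 mm diameter, 120 mm tall, standing upright on its foot, a round flange 64 mm in diameter and 8 mm thick. z runs up the barrel's axis; the foot's underside is 60 mm below this point. 0.2 to 0.4 kg. Its yaw does not matter.
- head: Tilted head of the fixed holder (grey frame, steel bed, aluminium plate). Origin: on top of the unpressed bed where the barrel's axis stands when fully home, 75 mm above the bench. z: the bed's normal, leaning 30 degrees from vertical; x: up the slope; y: level, along the slot, towards its closed end. The barrel must stand along z, so a tool gripping along the barrel leans 30 degrees.
- slot_home (a point): The head's origin and axes again, to describe the slotted plate: 6 mm thick, parallel to the bed, underside 5 mm above the unpressed bed. It covers y -34 to 45 mm, x -48 to 48 mm. The slot is 38 mm wide about x = 0, opens at y = -34 mm with 15 mm chamfers, ends at y = 16 mm. Side walls below it leave 80 mm in x for the flange.
- slot_entry (a point): Point on the unpressed bed before the slot, at x = 0, y = -72 mm of the head (same axes): press the flange down here, clear of the plate. The bed is 78 mm wide in x, open from y = -108 to -34 mm. Sprung, it sinks along -z up to 9 mm to a rigid stop: a push of about 6 N starts it, plus 0.6 N per mm. It must sink over 3 mm for the flange to pass; then clamped, it rests 3 mm down.
- sleeve_mid (a point): Centre of the bystander sleeve: plain steel cylinder 32 mm in diameter and 120 mm tall, no flange, standing upright.
- stout_mid (a point): Centre of the bystander stout burner head: steel barrel 48 mm in diameter and 105 mm tall on a flange of 64 mm, standing upright; too thick for the slot.
- paddle_mid (a point): A point near the middle of the bystander paddle lying flat on the bench: dark blade 90 x 60 x 12 mm to +x (its own), wooden handle 18 mm thick to -x, 215 mm long in all.
Things that resemble listed ones, but are neither listed nor needed, are in the scene too. Leave any yellow look-alike of the part that bears burner_mid alone.

How it is judged (in metres and radians):
At the end, for the whole second after the job is handed in: Slim burner head released, square in the holder (0.08 rad), centre within 5 mm of home along the slot, 7 mm across, 53 to 60 mm above the unpressed bed, so the flange is clamped under the plate; bystanders within 30 mm of their starts (y of burner_mid in the frame of head between -0.005 and 0.005 m and x of burner_mid in the frame of head between -0.007 and 0.007 m and z of burner_mid in the frame of head between 0.053 and 0.06 m and angle between the z axis of burner_mid and the z axis of head, either way round below 0.08 rad and distance of each of sleeve_mid, stout_mid, paddle_mid from where it was at the start of the episode below 0.03 m); the robot touches nothing.
It fails at once if the burner head is rammed into the holder's frame or plate (over 60 N) (contact force between burner and head above 60 N).
It fails at once if a bystander is shoved away (over 30 mm) or knocked over (distance of any of sleeve_mid, stout_mid, paddle_mid from where it was at the start of the episode above 0.03 m).
It also fails if it takes over 48 s, if anything falls off the work surface, if the arm or the gripper's body presses on something with over 40 N, if the wrist force passes 120 N, or if a joint passes its speed limit or range.

## Robot

A 7-joint arm with a two-finger parallel gripper is mounted at the origin on the work surface. World frame = base frame: x ahead of the robot, y to its left, z up, the work surface at z = 0. Lengths are in m, angles in degrees, forces in N, time in s.
With the tool pointing down it reaches from about 0.425 to 0.875 m from the base axis. Payload 4.7 kg.
Tool frame: the origin (TCP) lies on the mounting face of the last link; the fingertips stand 182 mm ahead of it and the grasp point (between the pads) lies 164 mm ahead of it; z points along the fingers, x is the direction in which the jaws open and shut, and the axes are right-handed (so a half turn about z gives the same grasp; the last joint's range is limited). The gripper opens to 87 mm and grips with 3 to 60 N. Pads are 19 mm wide; open, the fingers measure 117 mm over their backs; the gripper's body (75 mm by 190 mm) begins 51 mm behind the grasp point.
Start: joints at [-67.374, 18.392, -4.016, 83.108, 1.295, 78.541, -3.26], TCP at [0.242, 0.603, 0.405] pointing down, gripper open.
Joint ranges: [-163.93, 163.93], [-17.29, 119.83], [-79.2, 71.16], [3.27, 140.29], [-89.18, 269.18], [5.43, 117.66], [-154.24, 154.24]. Speed limits (degrees/s): [147.25, 147.25, 180, 180, 180, 180, 180].

## Interface

Orientations are given as [roll, pitch, yaw] about the fixed x, y, z axes, in that order (R = Rz(yaw) Ry(pitch) Rx(roll)).
In Python, from cell import status, cams, env, outline_of, landmark_of gives the robot as it stands. The module is installed in compiled form; this text tells all that it offers.
- The arm moves only by the tool jog_arm, never from a script. Its argument "rows" is a list of rows, each a list of 7 numbers: the closure, from 0 (fully open) to 1 (shut), then the shift along the tool's x, y, z in m, then the turn, a rotation vector about the tool's x, y, z in degrees. A call has 1 to 12 rows; each row shifts and turns the commanded pose from where the row before left it, along the tool's axes as they then stand; what a row does not reach is not made up. A row lasts 1/12 s, in which the tool goes at most 41.7 mm and 7.16 degrees, less where a joint would pass 70% of its speed; a pose out of reach is approached as far as the arm can. A call with a gripper value outside its range is refused whole. The fingers move at their own pace and stop on an object; "grip_force" is the grip in N (left out, the last holds). Time passes only in rows, so rows that do not move let the fingers close. It gives the time, the measured TCP pose, the force and the opening at its end, in the units of the state.
- status.get_obs(): the state, without advancing time (a new reading comes with each control period).
- cams.read_camera(name): name is "scene" or "top"; returns (picture, depth): 480x640x3 uint8, red, green, blue; 480x640 float32, m along the optical axis (not along the pixel's ray), 0 where there is no reading.
- cams.camera_params(name): a dict with "vfov" (degrees; the focal length in pixels is half the picture's height over the tangent of half this angle, whatever the lens; pixels are square), "cx", "cy" (the principal point, pixels), "k1" (the pictures are not rectified: a ray, as slopes to the right and down, at radius r is drawn at 1 + k1 r^2 times it, then the intrinsics apply), "eye" and "attitude" of the camera in the world. Camera axes: x right, y up, looking along -z (the intrinsics and any distortion apply to the point x, -y, -z); pixel columns grow to the right and rows downward; lengths in m; the calibration is good to about 2 mm. A picture is of the moment at which its call begins. camera_params takes no time and is no camera call.
- env.sign_off(): hands the job in, once; it reports no verdict.
Trained networks look in the newest picture that a camera, given by its name, has taken for a name from the list of things; names that differ only in an ending like _2 or _b are one class to them, and where a whole thing is asked for, a point or a joint stands for the part that bears it (a point fixed in the world has none). Each returns a list of dicts, best first, with "conf" (0 to 1); they miss things now and then, are a little off and sometimes report something else, mostly with a low value. They report only what shows in the picture. A call takes as long as a camera call. They do not tell look-alikes from the thing itself.
- outline_of(camera, name): "pixels" (480x640 bool, what is visible of it) and "box" ([left, top, right, bottom] in pixels, round what is visible of it).
- landmark_of(camera, name): "position" ([row, column] in pixels: a listed point, or the origin of a listed thing).
The state is a dict: "time_s": time; "qpos": joint angles; "joint_velocities": joint speeds; "effort": joint torques, N m; "tool_pos": TCP position; "tool_rot": TCP orientation; "force": force on the tool from outside, world axes, zero at the start; "wrist_torque": the same for the moment, N m; "grip_width": finger opening in m.
Only numpy, scipy, OpenCV 4.12 (cv2) and the standard library are available. Lean on these libraries where they do the work, as an engineer would, in place of code of your own. Each camera call takes 0.05 s, during which the arm holds its last target. There are 200 camera calls.

## Working session

There is one attempt and no reset: what is moved stays moved. The work goes in short steps, Python scripts to look and compute and a tool call to move; the robot and the scene stay as the last step left them, time stands still between calls to the robot, and variables do not carry over. Pictures are saved under pics/ and viewed, about 8 in all and at most 12, crops included, and the job is handed in when it is done.

Besides the shell and the picture viewer there is one more tool, called in YAML: its name, and indented under it one key for each argument. jog_arm: Moves the arm, as the interface text tells. Its arguments: {"type":"object","properties":{"rows":{"type":"array"},"grip_force":{"type":"number"}},"required":["rows"]}

```bash
mkdir -p pics; cat > h.py <<'E'
import numpy as np, cv2
from scipy.spatial.transform import Rotation as R
from cell import status, cams, env, outline_of, landmark_of
def K(c):
    p=cams.camera_params(c); f=240/np.tan(np.radians(p['vfov'])/2)
    return p,np.array([[f,0,p['cx']],[0,f,p['cy']],[0,0,1.]]),np.array([p['k1'],0,0,0.])
def Rc(p):
    a=np.array(p['attitude'],float)
    if a.shape==(3,3): return a
    return R.from_euler('xyz',a,degrees=True).as_matrix() if a.size==3 else R.from_quat(a).as_matrix()
def world(c,uv,d):
    """uv Nx2 (col,row), d depth N"""
    p,k,dist=K(c); n=cv2.undistortPoints(np.array(uv,float).reshape(-1,1,2),k,dist)[:,0]
    d=np.ravel(d); pc=np.c_[n[:,0]*d,-n[:,1]*d,-d]
    return pc@Rc(p).T+np.array(p['eye'])
def ray(c,uv):
    p,k,dist=K(c); return np.array(p['eye']),(world(c,uv,np.ones(len(uv)))-np.array(p['eye']))
E
python3 - <<'E'
from h import *
np.set_printoptions(precision=4,suppress=True)
s=status.get_obs(); print({k:np.round(v,3) for k,v in s.items()})
for c in ['scene','top']:
    print(cams.camera_params(c)); im,d=cams.read_camera(c); np.savez(c+'0.npz',im=im,d=d)
    cv2.imwrite(f'pics/{c}0.png',im[:,:,::-1])
    for n in ['burner_mid','slot_home','slot_entry','sleeve_mid','stout_mid','paddle_mid']:
        for l in landmark_of(c,n)[:3]:
            r,q=l['position']; i,j=int(round(r)),int(round(q)); dd=d[min(i,479),min(j,639)]
            print(c,n,round(l['conf'],2),round(q),round(r),world(c,[[q,r]],[dd])[0])
E
```

```text
{'time_s': np.float64(0.0), 'qpos': array([-67.376,  18.44 ,  -4.013,  83.176,   1.294,  78.541,  -3.261]), 'joint_velocities': array([ 0.027, -0.052, -0.005,  0.054, -0.067,  0.089, -0.065]), 'effort': array([  0.   , -49.129,  -0.403, -31.252,  -0.064,   0.044,   0.   ]), 'tool_pos': array([0.242, 0.603, 0.404]), 'tool_rot': array([179.994,   0.111,  68.182]), 'force': array([-0.012, -0.109, -0.306]), 'wrist_torque': array([-0.021,  0.035, -0.018]), 'grip_width': np.float64(0.087)}
{'vfov': 47.441384434372374, 'cx': 322.4513596701744, 'cy': 246.93858171481628, 'k1': 0.010108814122944884, 'eye': array([ 1.0044, -0.4052,  1.0085]), 'attitude': array([34.2381,  0.0449, 50.7729])}
scene burner_mid 0.96 281 207 [ 0.3685 -0.0049  0.0679]
scene burner_mid 0.84 294 243 [ 0.4711 -0.0465  0.0833]
scene burner_mid 0.74 340 216 [0.4721 0.0774 0.0744]
scene slot_home 0.94 415 239 [0.6192 0.158  0.0755]
scene slot_entry 0.98 443 254 [0.6815 0.1763 0.0754]
scene sleeve_mid 0.7 326 310 [ 0.6367 -0.0979  0.0931]
scene stout_mid 0.95 240 306 [ 0.5288 -0.2175  0.095 ]
scene paddle_mid 0.69 277 384 [ 0.6679 -0.2422  0.0178]
{'vfov': 43.85144020932554, 'cx': 318.7752237461874, 'cy': 229.2553334718352, 'k1': -0.0570671863973883, 'eye': array([ 0.3342, -0.0045,  1.1394]), 'attitude': array([  9.5476,  -0.3016, -90.2106])}
top burner_mid 0.72 267 257 [0.4571 0.079  0.1233]
top burner_mid 0.71 331 259 [ 0.4531 -0.0308  0.1255]
top burner_mid 0.67 310 318 [0.3542 0.0056 0.1182]
top slot_home 0.7 227 175 [0.6152 0.1574 0.0752]
top slot_entry 0.67 217 140 [0.6828 0.1774 0.0744]
top sleeve_mid 0.88 361 172 [ 0.6087 -0.0854  0.1188]
top stout_mid 0.63 228 178 [0.6086 0.1558 0.0761]
top paddle_mid 0.97 437 159 [ 0.6609 -0.2432  0.0189]
```

View pics/scene0.png

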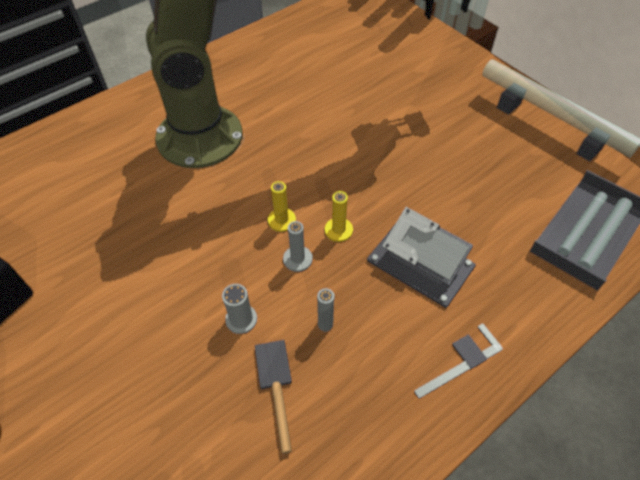

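View pics/top0.png

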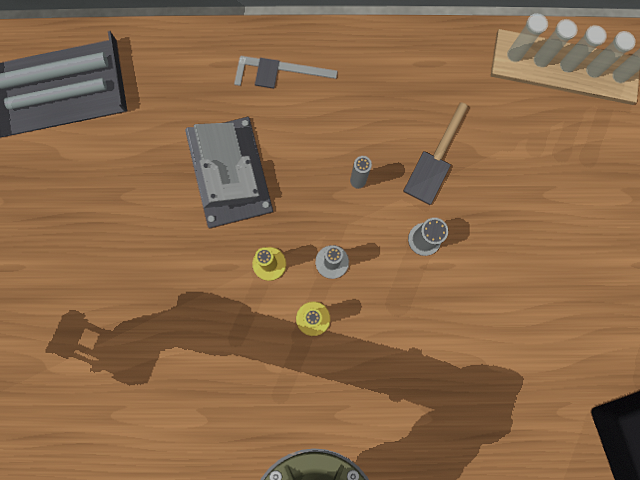

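Scene picture: the grey slim flanged head is at (296,245). It could be confused with the yellow look-alikes at (281,205) and (340,215), the plain sleeve at (326,310) and the stout head at (239,305). In the top view the grey one is at (333,258), and the holder is at (230,170) with its slot opening away from the robot. I choose the grey one, and next I'll measure and crop it.

```bash
cat > m.py <<'E'
from h import *
from scipy.optimize import least_squares
def cloud(c,d,box):
    l,t,r,b=box; v,u=np.mgrid[t:b,l:r]; dd=d[t:b,l:r]; k=dd>0
    return world(c,np.c_[u[k],v[k]],dd[k])
def circ(P,r):
    f=lambda x:np.hypot(P[:,0]-x[0],P[:,1]-x[1])-r
    return least_squares(f,P[:,:2].mean(0),loss='soft_l1',f_scale=.002)
def fitaxis(P,r):
    # visible-side points of a vertical cylinder
    s=circ(P,r); return s.x,np.sqrt(np.mean(s.fun**2)),len(P)
E
python3 - <<'E'
from m import *
np.set_printoptions(precision=4,suppress=True)
z={c:np.load(c+'0.npz') for c in ('scene','top')}
for c,box in (('scene',(270,210,325,280)),('top',(305,235,360,285))):
    P=cloud(c,z[c]['d'],box); P=P[np.hypot(P[:,0]-.457,P[:,1]+.034)<.06]
    print(c,'bench z',np.median(P[P[:,2]<.004,2]),'top z',np.percentile(P[:,2],99.5))
    B=P[(P[:,2]>.02)&(P[:,2]<.112)]; print(' barrel',*fitaxis(B,.016))
    T=P[P[:,2]>.116]; print(' top face centre',(T.max(0)+T.min(0))[:2]/2,len(T))
    F=P[(P[:,2]>.005)&(P[:,2]<.011)]; print(' flange bounds',F.min(0),F.max(0))
for c,box in (('scene',(365,205,480,305)),('top',(180,110,280,232))):
    P=cloud(c,z[c]['d'],box); im=z[c]['im']
    # bed plane near entry
    e=np.array([.682,.177,.075]); B=P[np.linalg.norm(P-e,axis=1)<.022]
    m=np.median(B,0); n=np.linalg.svd(B-B.mean(0))[2][2]; n*=np.sign(n[2])
    print(c,'bed n',n,'tilt',np.degrees(np.arccos(n[2])),'lean az',np.degrees(np.arctan2(n[1],n[0])),len(B))
    h0=np.array([.617,.158,.075]); 
    d=(P-B.mean(0))@n; print(' hist d mm',np.histogram(d*1e3,bins=np.arange(-12,20,2)))
    np.savez('pl_'+c,P=P,n=n,m=B.mean(0))
a=z['scene']['im'][195:285,255:355]; b=z['top']['im'][110:230,180:280]
cv2.imwrite('pics/crop.png',np.hstack([cv2.resize(a,(400,360),interpolation=2),cv2.resize(b,(300,360),interpolation=2)])[:,:,::-1])
E
```

```text
scene bench z 0.0007378392818724322 top z 0.12355503003624237
 barrel [ 0.4618 -0.0343] 0.0009682916339551957 367
 top face centre [ 0.4619 -0.0352] 171
 flange bounds [ 0.4007 -0.0798  0.005 ] [0.5148 0.0175 0.011 ]
top bench z -0.00032452432068830195 top z 0.12325919237536369
 barrel [ 0.4622 -0.0352] 0.00021437334842776485 88
 top face centre [ 0.4617 -0.0357] 251
 flange bounds [ 0.4194 -0.0727  0.005 ] [0.5097 0.0077 0.011 ]
scene bed n [ 0.1197 -0.4955  0.8603] tilt 30.648648032958235 lean az -76.42519097136115 361
 hist d mm (array([ 95,  91, 106, 123, 289, 649, 705, 339, 109,  79, 264, 446, 358,
       164,  30]), array([-12, -10,  -8,  -6,  -4,  -2,   0,   2,   4,   6,   8,  10,  12,
        14,  16,  18]))
top bed n [ 0.1205 -0.4846  0.8664] tilt 29.958596446880307 lean az -76.03547788300287 383
 hist d mm (array([128,  82,  98, 110, 350, 718, 681, 212,  77, 112, 407, 583, 336,
        78,   4]), array([-12, -10,  -8,  -6,  -4,  -2,   0,   2,   4,   6,   8,  10,  12,
        14,  16,  18]))
```

View pics/crop.png

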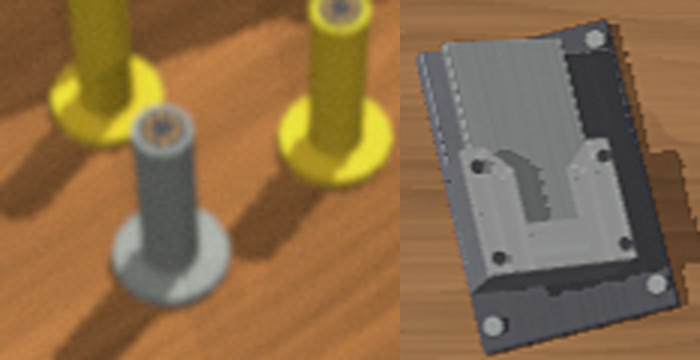

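The crop confirms the grey slim flanged head, with a yellow look-alike on either side. The slot opens away from the robot. Next I'll fit the plate and slot in the head frame.

```bash
python3 - <<'E'
from m import *
np.set_printoptions(precision=4,suppress=True)
def Rh(az): # yaw az of x axis
    return R.from_euler('z',az,degrees=True).as_matrix()@R.from_euler('y',-30,degrees=True).as_matrix()
for c in ('scene','top'):
    P=np.load(f'pl_{c}.npz')['P']
    az0=103.8; M=Rh(az0); o=np.array([.617,.159,.075]); Q=(P-o)@M
    m=(abs(Q[:,0])<.06)&(Q[:,1]>-.05)&(Q[:,1]<.06)
    plate=Q[m&(abs(Q[:,2]-.011)<.004)]
    bed=Q[(abs(Q[:,0])<.03)&(Q[:,1]<-.045)&(Q[:,1]>-.1)&(abs(Q[:,2])<.01)]
    print(c,'plate z',np.median(plate[:,2]),'bed z',np.median(bed[:,2]),np.linalg.lstsq(np.c_[bed[:,:2],np.ones(len(bed))],bed[:,2],rcond=None)[0])
    # signed-distance template fit (2D) with boundary cost: points outside the plate outline
    h=cv2.minAreaRect((plate[:,:2]*1e3).astype(np.float32)); print(' rect',h)
    for lo,hi in ((-.03,-.02),(-.02,-.01),(-.01,0),(0,.01)):
        s=plate[(plate[:,1]>lo)&(plate[:,1]<hi)]; x=s[:,0]
        print('  y',lo,'out',np.percentile(x,[.7,99.3]),'slot',np.sort(x[x<0])[-4:].mean(),np.sort(x[x>0])[:4].mean())
    for lo,hi in ((-.045,-.035),(.035,.045),(-.008,.008)):
        s=plate[(plate[:,0]>lo)&(plate[:,0]<hi)]; print('  x',lo,'y',np.percentile(s[:,1],[1,99]))
    # bed edges
    full=Q[(abs(Q[:,2])<.006)]
    for lo,hi in ((-.1,-.085),(-.07,-.055)):
        s=full[(full[:,1]>lo)&(full[:,1]<hi)&(abs(full[:,0])<.06)]; print('  bed y',lo,np.percentile(s[:,0],[1,99]))
    for n in ('slot_home','slot_entry'):
        l=[l for l in landmark_of(c,n)][:1]
        for q in l:
            e,r=ray(c,[[q['position'][1],q['position'][0]]]); r=r[0]; t=((o-e)@M[:,2])/(r@M[:,2]); print('  ',n,(e+t*r-o)@M)
E
```

```text
scene plate z 0.011316057464313193 bed z 0.0002191965083397805 [0.0025 0.0016 0.0003]
 rect ((1.0675468444824219, 10.951519012451172), (96.35829162597656, 79.66731262207031), 0.7528077960014343)
  y -0.03 out [-0.0461  0.0485] slot -0.026977632866003805 0.02921818461067052
  y -0.02 out [-0.0462  0.0483] slot -0.01916055669459962 0.021589145825333167
  y -0.01 out [-0.0462  0.0484] slot -0.018861654672920787 0.02096866712047712
  y 0 out [-0.0468  0.0485] slot -0.018610595641773375 0.02050025617535957
  x -0.045 y [-0.029   0.0483]
  x 0.035 y [-0.0283  0.0492]
  x -0.008 y [0.0208 0.0496]
  bed y -0.1 [-0.0361  0.0398]
  bed y -0.07 [-0.0365  0.0397]
   slot_home [-0.0009 -0.0016  0.    ]
   slot_entry [ 0.0014 -0.0668 -0.    ]
top plate z 0.010680616766462814 bed z -0.0003732250356871254 [ 0.0035 -0.0024 -0.0006]
 rect ((0.3259925842285156, 11.51970100402832), (98.24298095703125, 80.95111083984375), 0.33586570620536804)
  y -0.03 out [-0.0465  0.0484] slot -0.028387077234228363 0.029262401151933605
  y -0.02 out [-0.0464  0.0483] slot -0.018847367903759536 0.01971414789301401
  y -0.01 out [-0.0464  0.0486] slot -0.017243111432432692 0.020276877134748406
  y 0 out [-0.0462  0.048 ] slot -0.017257686216845126 0.020330420563009516
  x -0.045 y [-0.0282  0.0496]
  x 0.035 y [-0.0273  0.0514]
  x -0.008 y [0.0214 0.0506]
  bed y -0.1 [-0.0375  0.0405]
  bed y -0.07 [-0.0361  0.0398]
   slot_home [-0.0012  0.0018 -0.    ]
   slot_entry [ 0.0024 -0.0676 -0.    ]
```

jog_arm:
  rows:
    - [0,0,0,0,0,0,7]
    - [0,0,0,0,0,0,7]
  grip_force: 25

```text
time_s: 1.07
tool_pos: [0.2417, 0.6034, 0.4048]
tool_rot: [-180.0, -0.0, 53.9]
force: [-0.2, 0.1, 0.0]
grip_width: 0.0868
```

jog_arm:
  rows:
    - [0,0,0,0,0,0,6.6]
    - [0,0,0,0,0,0,6.6]
    - [0,0,0,0,0,0,6.6]
    - [0,0,0,0,0,0,6.6]
    - [0,0,0,0,0,0,6.6]
    - [0,0,0,0,0,0,6.6]
    - [0,0.003,0.03,0,0,0,0]
    - [0,0.003,0.037,0,0,0,0]
    - [0,0.003,0.037,0,0,0,0]
    - [0,0.003,0.037,0,0,0,0]
    - [0,0.003,0.037,0,0,0,0]
    - [0,0.003,0.037,0,0,0,0]

```text
time_s: 2.07
tool_pos: [0.3135, 0.3981, 0.4049]
tool_rot: [-180.0, -0.0, 14.6]
force: [1.4, -0.3, -0.0]
grip_width: 0.0869
```

jog_arm:
  rows:
    - [0,0.003,0.037,0,0,0,0]
    - [0,0.003,0.037,0,0,0,0]
    - [0,0.003,0.037,0,0,0,0]
    - [0,0.003,0.037,0,0,0,0]
    - [0,0.003,0.037,0,0,0,0]
    - [0,0.003,0.037,0,0,0,0]
    - [0,0.003,0.037,0,0,0,0]
    - [0,0.003,0.037,0,0,0,0]
    - [0,0.003,0.037,0,0,0,0]
    - [0,0.003,0.037,0,0,0,0]
    - [0,0.003,0.037,0,0,0,0]
    - [0,0,0,0,0,0,0]

```text
time_s: 3.07
tool_pos: [0.4489, 0.0068, 0.4056]
tool_rot: [179.9, -0.1, 14.0]
force: [0.6, -0.4, -0.9]
grip_width: 0.0869
```

jog_arm:
  rows:
    - [0,0.001,0.022,0,0,0,0]
    - [0,0.001,0.022,0,0,0,0]
    - [0,0,0,0.025,0,0,0]
    - [0,0,0,0.025,0,0,0]
    - [0,0,0,0.022,0,0,0]
    - [0,0,0,0,0,0,0]
    - [0,0,0,0,0,0,0]

```text
time_s: 3.65
tool_pos: [0.4602, -0.0276, 0.3324]
tool_rot: [180.0, 0.1, 14.6]
force: [0.2, 0.0, 0.8]
grip_width: 0.087
```

```bash
python3 - <<'E'
from m import *
im,d=cams.read_camera('scene'); cv2.imwrite('pics/s1.png',cv2.resize(im[110:350,160:480],(640,480))[:,:,::-1])
s=status.get_obs(); print(s['tool_pos'],s['tool_rot'],np.round(s['qpos'],1),s['time_s'])
E
```

```text
[ 0.46086255 -0.02759607  0.33359789] [ 1.79989253e+02 -3.77407284e-02  1.45896606e+01] [-41.6  -3.9  40.8 115.4   2.8  67.5  12.6] 3.7
```

View pics/s1.png

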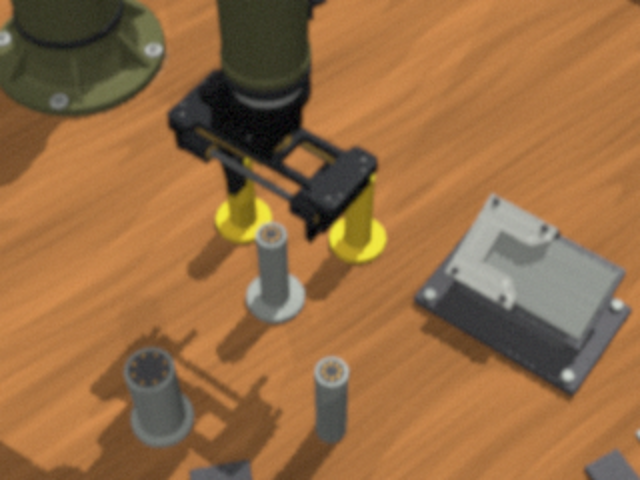

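The picture shows the fingers at (235,185) and (315,220) straddling the barrel top at (270,232), high and clear, with a few mm of y error left. Correcting, then descending.

jog_arm:
  rows:
    - [0,-0.001,0.0075,0,0,0,0.3]
    - [0,0,0,0,0,0,0]
    - [0,0,0,0.01,0,0,0]
    - [0,0,0,0.01,0,0,0]
    - [0,0,0,0,0,0,0]

```text
time_s: 4.12
tool_pos: [0.4606, -0.0351, 0.3107]
tool_rot: [-180.0, 0.2, 14.3]
force: [-0.0, 0.2, -1.0]
grip_width: 0.0873
```

jog_arm:
  rows:
    - [0,0.001,0,0.012,0,0,0]
    - [0,0,0,0.012,0,0,0]
    - [0,0,0,0.012,0,0,0]
    - [0,0,0,0.012,0,0,0]
    - [0,0,0,0.012,0,0,0]
    - [0,0,0,0.002,0,0,0]
    - [0,0,0,0,0,0,0]

```text
time_s: 4.7
tool_pos: [0.462, -0.0349, 0.2499]
tool_rot: [180.0, 0.1, 14.3]
force: [-0.7, -0.7, -0.5]
grip_width: 0.0871
```

jog_arm:
  rows:
    - [1,0,0,0,0,0,0]
    - [1,0,0,0,0,0,0]
    - [1,0,0,0,0,0,0]
    - [1,0,0,0,0,0,0]
    - [1,0,0,0,0,0,0]
    - [1,0,0,0,0,0,0]
    - [1,0,0,0,0,0,0]
    - [1,0,0,0,0,0,0]
  grip_force: 45

```text
time_s: 5.37
tool_pos: [0.4625, -0.035, 0.2508]
tool_rot: [-180.0, -0.0, 14.3]
force: [0.5, 0.5, -0.5]
grip_width: 0.0412
```

jog_arm:
  rows:
    - [1,0,0,0,0,0,0]
    - [1,0,0,0,0,0,0]
    - [1,0,0,0,0,0,0]
    - [1,0,0,0,0,0,0]

```text
time_s: 5.7
tool_pos: [0.4623, -0.035, 0.2506]
tool_rot: [-180.0, 0.0, 14.3]
force: [0.4, -0.8, -0.5]
grip_width: 0.0314
```

jog_arm:
  rows:
    - [1,0,0,-0.01,0,0,0]
    - [1,0,0,-0.03,0,0,0]
    - [1,0,0,-0.03,0,0,0]
    - [1,0,0,-0.03,0,0,0]
    - [1,0,0,-0.03,0,0,0]
    - [1,0,0,-0.02,0,0,0]
    - [1,0,0,0,0,0,0]

```text
time_s: 6.28
tool_pos: [0.4637, -0.0355, 0.4058]
tool_rot: [-180.0, -0.5, 14.3]
force: [0.9, 0.6, -2.3]
grip_width: 0.0314
```

jog_arm:
  rows:
    - [1,0.02,-0.001,0,0,0,0]
    - [1,0.033,-0.001,0,0,0,0]
    - [1,0.033,-0.001,0,0,0,0]
    - [1,0.033,-0.001,0,0,0,0]
    - [1,0.033,-0.001,0,0,0,0]
    - [1,0.033,-0.002,0,0,0,0]
    - [1,0.033,-0.002,0,0,0,0]
    - [1,0.033,-0.001,0,0,0,0]
    - [1,0.014,0,0,0,0,0]
    - [1,0,0,0,0,0,0]

```text
time_s: 7.12
tool_pos: [0.719, 0.0423, 0.3975]
tool_rot: [179.9, 0.1, 14.4]
force: [-0.6, -0.6, -2.7]
grip_width: 0.0315
```

```bash
python3 - <<'E'
from m import *
im,d=cams.read_camera('scene'); cv2.imwrite('pics/s2.png',cv2.resize(im[60:360,160:560],(640,480))[:,:,::-1])
s=status.get_obs(); print(s['tool_pos'],s['tool_rot'],np.round(s['qpos'],1),s['time_s'],s['force'],s['grip_width'])
E
```

```text
[0.71752528 0.04091656 0.39810922] [179.94139078   0.21785669  14.33172421] [-31.9  31.3  40.8  73.4 -19.9  82.5  21.5] 7.1667 [-0.54819812 -1.12652705 -2.65234678] 0.03123151185487833
```

View pics/s2.png

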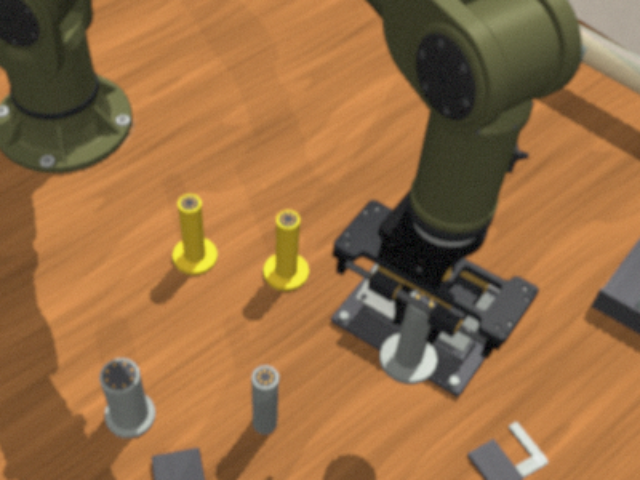

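The picture shows the burner held square, with its foot at (410,358) above the front of the holder. The bystanders at (127,395) and (265,400) are undisturbed. Next: tilt 30° about tool x.

jog_arm:
  rows:
    - [1,0,0,0,4,0,0]
    - [1,0,0,0,5,0,0]
    - [1,0,0,0,5,0,0]
    - [1,0,0,0,5,0,0]
    - [1,0,0,0,5,0,0]
    - [1,0,0,0,4,0,0]
    - [1,0,0,0,2,0,0]
    - [1,0,0,0,0,0,0]
    - [1,0,0,0,0,0,0]

```text
time_s: 7.92
tool_pos: [0.7161, 0.0389, 0.4005]
tool_rot: [-150.1, 0.1, 14.2]
force: [0.3, 0.6, -2.0]
grip_width: 0.0314
```

```bash
cat > q.py <<'E'
from h import *
np.set_printoptions(precision=4,suppress=True)
az=104.3; M=R.from_euler('z',az,degrees=True).as_matrix()@R.from_euler('y',-30,degrees=True).as_matrix()
o=np.array([.6117,.1586,.0752]); L=.2505
def rep():
    s=status.get_obs(); T=R.from_euler('xyz',s['tool_rot'],degrees=True).as_matrix()
    foot=s['tool_pos']+T@[0,0,L]; print('t',round(s['time_s'],2),'tcp',s['tool_pos'],'rot',s['tool_rot'])
    print('foot in head mm',(foot-o)@M*1e3,'axis',-T[:,2]@M,'F head',s['force']@M,'q',np.round(s['qpos'],1),s['grip_width'])
E
python3 -c "
from q import *
rep()"
```

```text
t 7.92 tcp [0.7161 0.0389 0.4005] rot [-150.0984    0.0666   14.1882]
foot in head mm [ 39.4277 -71.583  102.1303] axis [ 0.0017 -0.      1.    ] F head [-0.5398 -0.4269 -1.9886] q [-18.4  32.9  32.   71.  -43.6  94.5  27.4] 0.03142171425579939
```

jog_arm:
  rows:
    - [1,0,0.01,0.015,0,0,0]
    - [1,0,0.015,0.02,0,0,0]
    - [1,0,0.0145,0.02,0,0,0]
    - [1,0,0,0.015,0,0,0]
    - [1,0,0,0.01,0,0,0]
    - [1,0,0,0.005,0,0,0]
    - [1,0,0,0,0,0,0]
    - [1,0,0,0,0,0,0]

```text
time_s: 8.58
tool_pos: [0.7149, 0.0491, 0.3087]
tool_rot: [-150.0, -0.1, 14.4]
force: [0.4, -0.4, -1.8]
grip_width: 0.0309
```

```bash
python3 - <<'E'
from q import *
rep()
from m import cloud
im,d=cams.read_camera('scene'); cv2.imwrite('pics/s3.png',cv2.resize(im[190:340,340:540],(800,600),interpolation=2)[:,:,::-1])
P=cloud('scene',d,(340,190,540,340)); Q=(P-o)@M*1e3
b=Q[(abs(Q[:,0])<36)&(Q[:,1]>-106)&(Q[:,1]<-40)&(abs(Q[:,2])<4)]; print('bed',np.median(b[:,2]),len(b))
p=Q[(abs(Q[:,0])<50)&(Q[:,1]>-40)&(Q[:,1]<50)&(abs(Q[:,2]-11)<3)]; print('plate',len(p),p.min(0),p.max(0))
# barrel pts
B=Q[(abs(Q[:,0])<22)&(abs(Q[:,1]+72)<22)&(Q[:,2]>38)&(Q[:,2]<62+20)]
from m import circ
if len(B)>30:
    for lo,hi in ((38,58),(58,82)):
        C=B[(B[:,2]>lo)&(B[:,2]<hi)]; s=circ(C/1e3,.016); print(lo,s.x*1e3,np.std(s.fun)*1e3,len(C))
E
```

```text
t 8.58 tcp [0.7149 0.0491 0.3087] rot [-150.0064   -0.1045   14.3674]
foot in head mm [  2.7382 -73.2461  17.5515] axis [0.0001 0.001  1.    ] F head [-1.2678 -0.2792 -1.3262] q [-19.2  35.8  30.8  77.5 -45.   86.6  32.1] 0.03092173745280339
bed 0.6896270624398588 193
plate 300 [-47.8222 -34.567    8.0631] [-24.867   44.9983  13.9595]
```

View pics/s3.png

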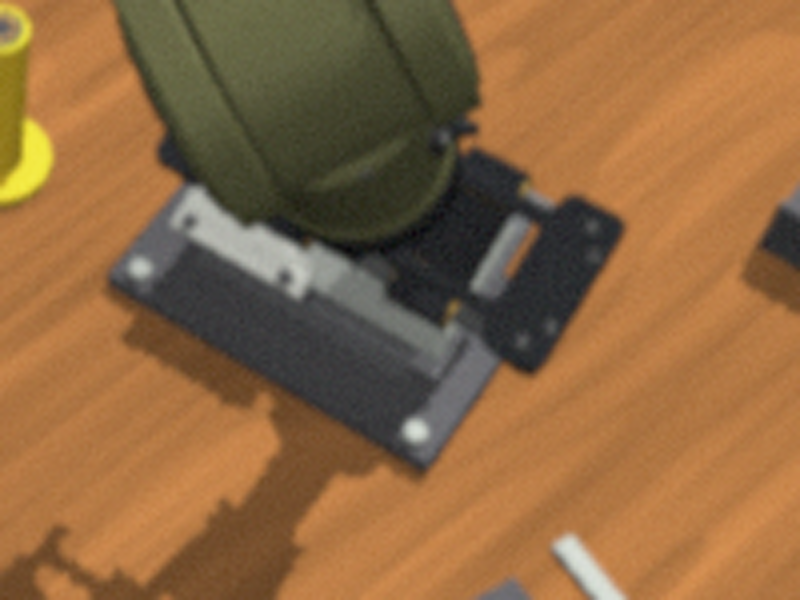

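The arm hides the burner here. The plate edges agree with my head frame (y -34.6 to 45, x -48), so I'll press down guided by pose and force.

jog_arm:
  rows:
    - [1,0,0.0025,0.004,0,0,0]
    - [1,0,0,0.005,0,0,0]
    - [1,0,0,0.003,0,0,0]
    - [1,0,0,0.003,0,0,0]
    - [1,0,0,0,0,0,0]
    - [1,0,0,0,0,0,0]

```text
time_s: 9.13
tool_pos: [0.7134, 0.0535, 0.2929]
tool_rot: [-150.0, 0.0, 14.3]
force: [-0.7, 0.4, -2.5]
grip_width: 0.0314
```

```bash
python3 -c "
from q import *
rep()"
```

```text
t 9.13 tcp [0.7134 0.0535 0.2929] rot [-149.9853    0.0253   14.2964]
foot in head mm [ -1.0593 -72.4697   1.4951] axis [-0.0003 -0.0004  1.    ] F head [-0.7755  0.5444 -2.3853] q [-19.5  36.4  30.5  78.6 -45.3  85.2  32.6] 0.03140022508863091
```

jog_arm:
  rows:
    - [1,0,-0.001,0.0015,0,0,0]
    - [1,0,0,0.0015,0,0,0]
    - [1,0,0,0.0015,0,0,0]
    - [1,0,0,0,0,0,0]
    - [1,0,0,0,0,0,0]

```text
time_s: 9.55
tool_pos: [0.7129, 0.0555, 0.2909]
tool_rot: [-150.0, -0.1, 14.2]
force: [-0.4, -3.1, 3.7]
grip_width: 0.0312
```

```bash
python3 -c "
from q import *
rep()"
```

```text
t 9.55 tcp [0.7129 0.0555 0.2909] rot [-150.0249   -0.0756   14.2472]
foot in head mm [ -0.4013 -72.9829  -1.2796] axis [0.0004 0.0016 1.    ] F head [-0.6619  1.198   4.651 ] q [-19.6  36.3  30.5  78.8 -45.3  84.8  32.6] 0.031183729908394582
```

jog_arm:
  rows:
    - [1,0,0,0.0015,0,0,0]
    - [1,0,0,0.0015,0,0,0]
    - [1,0,0,0.0015,0,0,0]
    - [1,0,0,0.001,0,0,0]
    - [1,0,0,0,0,0,0]
    - [1,0,0,0,0,0,0]
    - [1,0,0,0,0,0,0]

```text
time_s: 10.13
tool_pos: [0.7122, 0.0583, 0.2861]
tool_rot: [-150.0, -0.1, 14.2]
force: [-0.8, -4.4, 6.7]
grip_width: 0.0312
```

```bash
python3 -c "
from q import *
rep()"
```

```text
t 10.13 tcp [0.7122 0.0583 0.2861] rot [-150.0231   -0.0741   14.2491]
foot in head mm [ -0.3615 -72.9995  -6.8666] axis [0.0004 0.0016 1.    ] F head [-0.1555  1.8314  7.812 ] q [-19.8  36.5  30.3  79.2 -45.5  84.3  32.7] 0.03122813459955099
```

Push is about 10 N, which matches 6.7 mm of sink, so the flange clears the plate. Sliding in.

jog_arm:
  rows:
    - [1,-0.002,0,0,0,0,0]
    - [1,-0.003,0,0,0,0,0]
    - [1,-0.003,0,0,0,0,0]
    - [1,-0.003,0,0,0,0,0]
    - [1,-0.003,0,0,0,0,0]
    - [1,-0.003,0,0,0,0,0]
    - [1,-0.003,0,0,0,0,0]
    - [1,0,0,0,0,0,0]

```text
time_s: 10.8
tool_pos: [0.6942, 0.0531, 0.2871]
tool_rot: [-150.1, -0.4, 14.1]
force: [4.7, -4.2, 5.4]
grip_width: 0.0313
```

```bash
python3 -c "
from q import *
rep()"
```

```text
t 10.8 tcp [0.6942 0.0531 0.2871] rot [-150.1204   -0.431    14.0847]
foot in head mm [ -0.7646 -56.0082  -5.6647] axis [0.0021 0.0084 1.    ] F head [-1.8008 -3.5247  7.2553] q [-20.4  34.2  30.7  82.5 -44.8  83.1  33.6] 0.03128052903690217
```

jog_arm:
  rows:
    - [1,-0.003,0,0.0005,0,0,0]
    - [1,-0.003,0,0.0005,0,0,0]
    - [1,-0.003,0,0,0,0,0]
    - [1,-0.003,0,0,0,0,0]
    - [1,-0.003,0,0,0,0,0]
    - [1,-0.003,0,0,0,0,0]
    - [1,-0.003,0,0,0,0,0]
    - [1,0,0,0,0,0,0]

```text
time_s: 11.47
tool_pos: [0.6739, 0.0482, 0.2864]
tool_rot: [-150.1, -0.5, 14.1]
force: [5.3, -3.8, 6.6]
grip_width: 0.0311
```

```bash
python3 -c "
from q import *
rep()"
```

```text
t 11.47 tcp [0.6739 0.0482 0.2864] rot [-150.1316   -0.4604   14.0628]
foot in head mm [ -0.9021 -35.3055  -6.4351] axis [0.0023 0.009  1.    ] F head [-1.0576 -4.2265  8.2096] q [-21.1  31.9  31.1  86.  -44.1  82.1  34.5] 0.031052254930760432
```

Smooth: about 4 N of drag and no wall contact. Continuing.

jog_arm:
  rows:
    - [1,-0.003,0,0,0,0,0]
    - [1,-0.003,-0.0005,0,0,0,0]
    - [1,-0.003,0,0,0,0,0]
    - [1,-0.003,0,0,0,0,0]
    - [1,-0.003,0,0,0,0,0]
    - [1,-0.003,0,0,0,0,0]
    - [1,-0.003,0,0,0,0,0]
    - [1,-0.003,0,0,0,0,0]
    - [1,-0.003,0,0,0,0,0]
    - [1,0,0,0,0,0,0]

```text
time_s: 12.3
tool_pos: [0.6477, 0.042, 0.2866]
tool_rot: [-150.1, -0.5, 14.1]
force: [5.6, -4.3, 6.5]
grip_width: 0.0315
```

```bash
python3 -c "
from q import *
rep()"
```

```text
t 12.3 tcp [0.6477 0.042  0.2866] rot [-150.1354   -0.4679   14.0609]
foot in head mm [-0.4229 -8.4224 -6.4596] axis [0.0024 0.0092 1.    ] F head [-1.579  -4.4011  8.4011] q [-21.8  29.   31.6  90.2 -43.   80.9  35.5] 0.03152463836685335
```

jog_arm:
  rows:
    - [1,-0.002,0,0,0,0,0]
    - [1,-0.002,0,0,0,0,0]
    - [1,-0.001,0,0,0,0,0]
    - [1,-0.001,0,0,0,0,0]
    - [1,-0.001,0,0,0,0,0]
    - [1,0,0,0,0,0,0]

```text
time_s: 12.8
tool_pos: [0.6413, 0.0405, 0.2866]
tool_rot: [-150.1, -0.5, 14.1]
force: [5.3, -4.3, 6.0]
grip_width: 0.0316
```

```bash
python3 -c "
from q import *
rep()"
```

```text
t 12.8 tcp [0.6413 0.0405 0.2866] rot [-150.1457   -0.5022   14.0546]
foot in head mm [-0.4137 -1.9664 -6.4936] axis [0.0026 0.0097 0.9999] F head [-1.7043 -4.1308  7.9403] q [-22.   28.2  31.7  91.2 -42.7  80.6  35.7] 0.03161159054632257
```

jog_arm:
  rows:
    - [1,-0.001,0,0,0,0,0]
    - [1,-0.001,0,0,0,0,0]
    - [1,0,0,0,0,0,0]

```text
time_s: 13.05
tool_pos: [0.6394, 0.04, 0.2866]
tool_rot: [-150.1, -0.5, 14.1]
force: [5.9, -4.6, 6.2]
grip_width: 0.0315
```

jog_arm:
  rows:
    - [1,-0.0007,0,0,0,0,0]
    - [1,0,0,0,0,0,0]

```text
time_s: 13.22
tool_pos: [0.6388, 0.0399, 0.2866]
tool_rot: [-150.1, -0.5, 14.1]
force: [6.6, -4.6, 6.2]
grip_width: 0.0316
```

```bash
python3 -c "
from q import *
rep()"
```

```text
t 13.22 tcp [0.6388 0.0399 0.2866] rot [-150.1469   -0.5131   14.0584]
foot in head mm [-0.3795  0.6012 -6.5045] axis [0.0026 0.0099 0.9999] F head [-2.1955 -5.2942  8.3791] q [-22.1  27.9  31.7  91.6 -42.6  80.5  35.8] 0.03159471555438127
```

jog_arm:
  rows:
    - [1,-0.0007,0,0,0,0,0]
    - [1,0,0,0,0,0,0]

```text
time_s: 13.38
tool_pos: [0.6383, 0.0397, 0.2866]
tool_rot: [-150.2, -0.5, 14.0]
force: [6.6, -2.8, 6.1]
grip_width: 0.0314
```

jog_arm:
  rows:
    - [1,-0.0007,0,0,0,0,0]
    - [1,0,0,0,0,0,0]

```text
time_s: 13.55
tool_pos: [0.6379, 0.0397, 0.2868]
tool_rot: [-150.2, -0.6, 14.0]
force: [7.4, -3.3, 5.0]
grip_width: 0.0313
```

```bash
python3 -c "
from q import *
rep()"
```

```text
t 13.55 tcp [0.6379 0.0397 0.2868] rot [-150.1654   -0.616    14.0178]
foot in head mm [-0.3503  0.997  -6.3607] axis [0.0029 0.0118 0.9999] F head [-1.8323 -6.3278  6.7968] q [-22.1  27.8  31.8  91.8 -42.6  80.4  35.8] 0.03134755315446981
```

jog_arm:
  rows:
    - [1,-0.0007,0,0,0,0,0]
    - [1,0,0,0,0,0,0]

```text
time_s: 13.72
tool_pos: [0.6376, 0.0396, 0.2869]
tool_rot: [-150.2, -0.7, 14.0]
force: [9.9, -2.6, 4.8]
grip_width: 0.0309
```

jog_arm:
  rows:
    - [1,0,0,-0.001,0,0,0]
    - [1,0,0,-0.001,0,0,0]
    - [1,0,0,-0.001,0,0,0]
    - [1,0,0,0,0,0,0]
    - [1,0,0,0,0,0,0]

```text
time_s: 14.13
tool_pos: [0.6379, 0.0383, 0.2892]
tool_rot: [-150.2, -0.7, 14.0]
force: [9.6, -2.7, 3.7]
grip_width: 0.0317
```

```bash
python3 -c "
from q import *
rep()"
```

```text
t 14.13 tcp [0.6379 0.0383 0.2892] rot [-150.177    -0.6592   14.0097]
foot in head mm [-0.2986  1.1638 -3.614 ] axis [0.0031 0.0125 0.9999] F head [-2.4565 -8.6356  5.7126] q [-22.   27.6  31.8  91.7 -42.5  80.6  35.8] 0.03166781291321523
```

jog_arm:
  rows:
    - [1,0.0007,0,0,0,0,0]
    - [1,0,0,0,0,0,0]
    - [0.7,0,0,0,0,0,0]
    - [0.5,0,0,0,0,0,0]
    - [0.4,0,0,0,0,0,0]
    - [0.3,0,0,0,0,0,0]
    - [0.3,0,0,0,0,0,0]
    - [0.2,0,0,0,0,0,0]
    - [0.2,0,0,0,0,0,0]
    - [0.2,0,0,0,0,0,0]

```text
time_s: 14.97
tool_pos: [0.6352, 0.0392, 0.2865]
tool_rot: [-150.0, 0.1, 14.3]
force: [-0.3, -0.5, 0.7]
grip_width: 0.0668
```

```bash
python3 -c "
from q import *
rep()"
```

```text
t 14.97 tcp [0.6352 0.0392 0.2865] rot [-149.971     0.0554   14.3109]
foot in head mm [ 0.5702  6.9436 -6.764 ] axis [-0.0005 -0.0009  1.    ] F head [0.0012 0.3691 0.8266] q [-22.1  27.8  31.7  91.8 -42.3  81.   35.8] 0.0668344849249063
```

jog_arm:
  rows:
    - [0.1,0.003,0,0,0,0,0]
    - [0,0,0,-0.01,0,0,0]
    - [0,0,0,-0.02,0,0,0]
    - [0,0,0,-0.03,0,0,0]
    - [0,0,0,-0.03,0,0,0]
    - [0,0,0,-0.03,0,0,0]
    - [0,0,0.02,-0.02,0,0,0]
    - [0,0,0.03,0,0,0,0]
    - [0,0,0.03,0,0,0,0]
    - [0,0,0.03,0,0,0,0]
    - [0,0,0.02,0,0,0,0]
    - [0,0,0,0,0,0,0]

```text
time_s: 15.97
tool_pos: [0.6826, -0.1428, 0.3405]
tool_rot: [-150.2, 0.3, 13.9]
force: [-1.5, -0.1, -0.5]
grip_width: 0.0871
```

```bash
cat > v.py <<'E'
from q import *
from m import cloud
def barrel(save=None):
    rep()
    for c,box in (('scene',(340,150,500,320)),('top',(170,100,290,240))):
        im,d=cams.read_camera(c)
        if save: cv2.imwrite(f'pics/{save}_{c}.png',cv2.resize(im[box[1]:box[3],box[0]:box[2]],None,fx=3,fy=3,interpolation=2)[:,:,::-1])
        P=cloud(c,d,box); Q=(P-o)@M
        B=Q[(abs(Q[:,0])<.035)&(abs(Q[:,1])<.035)&(Q[:,2]>.02)&(Q[:,2]<.105)]
        if len(B)<40: print(c,'few',len(B)); continue
        # axis: x=a+b z, y=e+f z
        from scipy.optimize import least_squares
        s=least_squares(lambda p:np.hypot(B[:,0]-p[0]-p[1]*(B[:,2]-.057),B[:,1]-p[2]-p[3]*(B[:,2]-.057))-.016,[0,0,0,0],loss='soft_l1',f_scale=.001)
        T=Q[(abs(Q[:,0])<.012)&(abs(Q[:,1])<.012)&(Q[:,2]>.105)]
        print(c,len(B),'mid xy mm',s.x[[0,2]]*1e3,'slopes',s.x[[1,3]],'top z mm',np.median(T[:,2])*1e3,len(T))
E
python3 -c "
from v import *
barrel('end')"
```

```text
t 15.97 tcp [ 0.6826 -0.1428  0.3405] rot [-150.1553    0.2927   13.8898]
foot in head mm [-136.1059    5.916   134.039 ] axis [ 0.0027 -0.0009  1.    ] F head [ 0.007   1.5098 -0.5524] q [ -6.4  35.9  35.2  75.  -41.9  96.3  44.1] 0.08707155308069361
scene 151 mid xy mm [0.1993 0.1541] slopes [-0.0009  0.0007] top z mm 118.39012800069982 159
top 456 mid xy mm [-0.5138  0.0172] slopes [-0.0009 -0.0028] top z mm 117.46030921500042 180
```

View pics/end_scene.png

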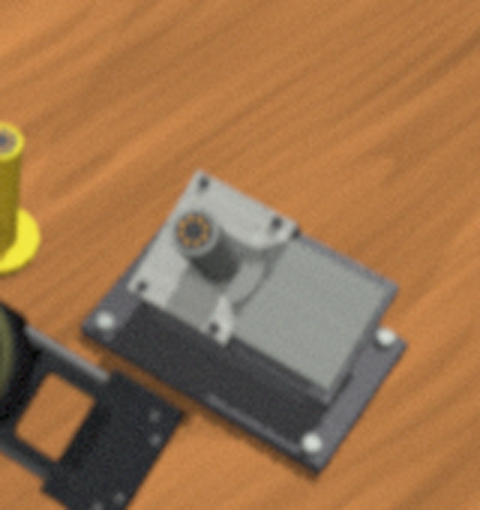

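The picture shows the barrel standing in the slot at (195,230), fully home, with the flange under the plate and the gripper clear. One quick bystander check, then I hand in.

```bash
python3 - <<'E'
from q import *
im,d=cams.read_camera('scene')
for n in ['sleeve_mid','stout_mid','paddle_mid']:
    print(n,[(np.round(l['position'],0),round(l['conf'],2)) for l in landmark_of('scene',n)[:2]])
s=status.get_obs(); print(s['force'],s['grip_width'])
env.sign_off()
E
```

```text
sleeve_mid [(array([310., 329.]), 0.63)]
stout_mid [(array([308., 239.]), 0.66)]
paddle_mid [(array([384., 276.]), 0.67)]
[-0.1636 -0.1407  0.6005] 0.08695142368202581
the job is handed in; nothing more can be done
```

The slim grey burner head is in the holder, fully home in the slot and clamped behind the plate. I gripped it upright, tilted it 30° and pressed the bed down about 6.5 mm. I then slid it along the slot until the side force rose from about 4 N to 9 N at the closed end. After easing it up and letting go, I backed the gripper clear and handed the job in at about 16 s.

**Final position:** in the head frame, the two cameras put the barrel at x +0.2 and -0.5 mm and y +0.2 and 0.0 mm. It is tilted by less than 0.003 rad. Its top is 117.5 to 118.4 mm above the unpressed bed, so its centre is at about 57.5 to 58.4 mm. All of these are within the limits.

**Bystanders and contact:** the sleeve, stout head and paddle showed within about 3 pixels of where they started. The largest force I read at the wrist was about 11 N, sampled only between moves. The final wrist force was near zero, so the robot is touching nothing.

**Checks that disagreed or fell short:**
- The networks' points for the slot differed from my plate fit by 3 to 7 mm along the slot. I used the plate fit, and the contact at the slot's end came within 1 mm of where it predicted.
- The arm hid the burner during pressing, so I went by pose and force there.
- When I opened the gripper, the tool sprang about 3 mm along and 3 mm down, because the arm had been bending against the load. The burner stayed in place.

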